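# Close up a row of tea packs with the sliding end stop and lock it

## Task

Stand the tea pack that is out on the worktop upright in the packet rack, in the gap between the slumped pack and the sliding end stop, and let go of it. Then push the stop toward the end wall, without crushing the cartons, until all three packs stand upright and snug with no play left, and only then press the stop's cam lever right down to lock it. Leave the herb jar, the mug and the teaspoon where they are.

Things in the scene. Friction and masses are not known exactly. Their poses are not given: they have to be found in the camera images.
- rack: Packet rack fixed to the worktop: wooden board 116 x 320 mm, 12 mm thick. Origin: centre of its underside; y runs along the row of packs, x to the rear. A rear fence (front face x=+48 mm, top z=57), an end wall at -y (inner face y=-150), and a guide rail along the front (x=-53 to -39, top z=20). Packs stand on the board (z=12) between rail and fence, centred near x=+5.
- rack_wall (a point): Foot of the end wall's inner face, mid-width, at board level; same axes as the rack (y points along the row toward the stop). The wall is 86 mm wide and stands 96 mm above the board.
- stop_face (a point): Centre of the packing face of the sliding end stop: an upright steel plate 78 mm wide, 5 mm thick, its top edge 98 mm over the worktop (this point 57 mm). Axes as the rack; the face looks to -y, its free back lies 5 mm to +y. It slides only along the rack's y, stays where left, resists a push by about 5 N, and has up to 125 mm of travel toward the wall. Its low foot runs 35 mm to +y, its rail shoe (front, top 31 mm) 64 mm.
- cam_lever (a joint): Angle of the stop's cam lever, rad: 0 = open (arm 54 deg above level, pointing forward, rack -x), 0.95 = pressed down level, locked. The cam bites on the rail from about 0.35 on: the last part takes up to 10 N at the thumb pad; it stays down by itself, and the stop then no longer slides.
- lever_tip (a point): Top of the cam lever's thumb pad (aluminium, 18 mm wide). The pivot lies 57 mm from it, along the rack's y at rack x=-46, 37.5 mm over the worktop and 44 mm to +y of the packing face. Pad at 0.95 rad: 103 mm in front of the rack's origin, 47 mm over the worktop. It moves with lever and stop.
- pack_a_mid (a point): Centre of the tea pack that stands against the end wall. The three packs are alike: printed cartons about 43 mm thick (give or take 1 mm, point x axis), 72 mm wide (point y), 109 mm high (point z), 80 to 170 g. In the rack their thickness lies along the row.
- pack_b_mid (a point): Centre of the slumped tea pack in the rack: it stands on its lower edge on the wall's side and leans some 30 deg toward the wall, on pack a. Its raised lower edge reaches nearest to the stop. It comes upright when pushed at the bottom toward the wall. Size as pack a.
- pack_c_mid (a point): Centre of the tea pack standing on the open worktop near its front edge, to the left of the rack or before its right end: 43 mm thick along its x axis, 72 mm along y, 109 mm high. Half-way up, 54 mm over its underside.
- herb_jar_mid (a point): Centre of a bystander: glass herb jar with a yellow cap, 43 mm across, 102 mm high, standing near the worktop's front edge; it and pack c may have changed places.
- mug: Bystander: white mug, 77 mm across and 89 mm high, origin at the centre of its underside, left of the rack.
- spoon: Bystander: teaspoon 130 mm long lying on the worktop left of the mug, origin under its middle.
There are look-alikes about, which are no part of the job. Leave any orange look-alike of the part that bears pack_c_mid alone.

How it is judged (in metres and radians):
On the way, in this order (a step that is already met when the one before it is completed fails the run):
1. the third pack stands upright on the rack's board between the slumped pack and the stop, let go (x of pack_c_mid in the frame of rack between -0.01 and 0.022 m and y of pack_c_mid in the frame of rack between -0.05 and 0.085 m and z of pack_c_mid in the frame of rack between 0.06 and 0.071 m and angle between pack_c_mid's own z axis and vertical below 0.12 rad and y of pack_c_mid in the frame of stop_face below -0.018 m and contact force between the fingers and pack_c below 0.1 N), for 0.2 s.
2. the stop has pushed all three packs upright and snug (play under about 2 mm) while its lever is still up (x of pack_a_mid in the frame of rack between -0.01 and 0.022 m and y of pack_a_mid in the frame of rack between -0.134 and -0.122 m and z of pack_a_mid in the frame of rack between 0.06 and 0.071 m and angle between each of pack_a_mid, pack_b_mid, pack_c_mid's own z axis and vertical below 0.05 rad and x of pack_b_mid in the frame of rack between -0.01 and 0.022 m and y of pack_b_mid in the frame of rack between -0.091 and -0.079 m and z of pack_b_mid in the frame of rack between 0.06 and 0.071 m and x of pack_c_mid in the frame of rack between -0.01 and 0.022 m and y of pack_c_mid in the frame of rack between -0.048 and -0.036 m and z of pack_c_mid in the frame of rack between 0.06 and 0.071 m and y of stop_face in the frame of rack below -0.0185 m and value of joint cam_lever below 0.6 rad), for 0.2 s.
At the end, for the whole second after the job is handed in: All three packs stand upright (within 0.05 rad), side by side on the rack's board between end wall and stop, with under about 2.5 mm of play in the row; the cam lever is down (over 0.88 rad) and everything is released and at rest (x of pack_a_mid in the frame of rack between -0.01 and 0.022 m and y of pack_a_mid in the frame of rack between -0.134 and -0.122 m and z of pack_a_mid in the frame of rack between 0.06 and 0.071 m and angle between each of pack_a_mid, pack_b_mid, pack_c_mid's own z axis and vertical below 0.05 rad and x of pack_b_mid in the frame of rack between -0.01 and 0.022 m and y of pack_b_mid in the frame of rack between -0.091 and -0.079 m and z of pack_b_mid in the frame of rack between 0.06 and 0.071 m and x of pack_c_mid in the frame of rack between -0.01 and 0.022 m and y of pack_c_mid in the frame of rack between -0.048 and -0.036 m and z of pack_c_mid in the frame of rack between 0.06 and 0.071 m and y of stop_face in the frame of rack below -0.0178 m and value of joint cam_lever above 0.88 rad and linear speed of each of pack_a, pack_b, pack_c below 0.02 m/s); the robot touches nothing.
It fails at once if cartons crushed: the stop presses on the pack next to it with over 40 N (contact force between stop and pack_c above 40 N).
It fails at once if the herb jar, the mug or the teaspoon is moved more than 30 mm (distance of any of herb_jar_mid, mug, spoon from where it was at the start of the episode above 0.03 m).
It also fails if it takes over 67 s, if anything falls off the work surface, if the arm or the gripper's body presses on something with over 40 N, if the wrist force passes 120 N, or if a joint passes its speed limit or range.

## Robot

A 6-joint arm with a two-finger parallel gripper is mounted at the origin on a cart in front of the work surface, level with it; the furniture and walls round the work are solid. World frame = base frame: x ahead of the robot, y to its left, z up, the work surface at z = 0. Lengths are in mm, angles in rad, forces in N, time in s.
With the tool pointing down it reaches from about 275 to 750 mm from the base axis. Payload 10.2 kg.
Tool frame: the origin (TCP) lies on the centre line of the jaws, within the pads' length; the fingertips stand 14 mm ahead of it and the grasp point (between the pads) lies 5 mm behind it (manip.finger_overhang is the distance from the TCP to the fingertips, in mm); z points along the fingers, y is the line along which they close (so a half turn about z gives the same grasp; the last joint's range is limited). The gripper opens to 88 mm and grips with 3 to 60 N. Pads are 18 mm wide; open, the fingers measure 123 mm over their backs; the gripper's body (75 mm by 187 mm) begins 45 mm behind the grasp point.
Start: joints at [0.911, 0.313, 1.498, -0, 1.331, -0.223], TCP at [222.11, 475.708, 252.72] pointing down, gripper open.
Joint ranges: [-2.94, 2.94], [-0.97, 2.17], [0.19, 2.56], [-1.23, 4.37], [0.02, 3.11], [-2.88, 2.88]. Speed limits (rad/s): [2.39, 2.39, 3.01, 3.14, 3.14, 3.14].

## Interface

Orientations are given as a rotation vector (axis times angle).
In Python, from bench import readout, cams, workorder, manip gives the robot as it stands.
- The arm moves only by the shell command python3 -m handwheel 'ROWS' [FORCE]. ROWS is JSON, a list of rows, each a list of 3 entries, a list of its own where there are three numbers: the opening, from -1 (shut) to 1 (fully open), then the shift along the tool's x, y, z scaled (see below), then the turn about the tool's z scaled (see below). A call has 1 to 8 rows; each row is the pose to reach, as a shift and turn from the pose commanded when the call began, along the tool's axes at that moment, turning the shorter way round; what a row does not reach only later rows make up. The controller multiplies each number of a shift by 0.15 m and each number of a turn by 180 degrees. A row lasts 1/10 s, in which the tool goes at most 50 mm and 8.59 degrees, less where a joint would pass 70% of its speed; a pose out of reach is approached as far as the arm can. A call with a number of a shift or a turn outside -1 to 1 is refused whole. A call with a gripper value outside its range is refused whole. The fingers move at their own pace and stop on an object; FORCE is the grip in N (left out, the last holds). Time passes only in rows, so rows that repeat a pose let the fingers close. It gives the time, the measured TCP pose, the force, the opening and the grip force at its end, in the units of the state.
- readout.get_state(): the state, without advancing time (a new reading comes with each control period).
- cams.camera(name): name is "scene" or "top"; returns (picture, depth): 420x560x3 uint8, red, green, blue; 420x560 float32, mm along the optical axis (not along the pixel's ray), 0 where there is no reading.
- cams.get_calibration(name): a dict with "camera_matrix" (3x3 intrinsics, pixels), "k1" (the pictures are not rectified: a ray, as slopes to the right and down, at radius r is drawn at 1 + k1 r^2 times it, then the intrinsics apply), "R" (3x3) and "t" (3): a world point X has camera coordinates R X + t. Camera axes: x right, y down, z forward; pixel columns grow to the right and rows downward; lengths in mm; the calibration is good to about 2 mm. A picture is of the moment at which its call begins. get_calibration takes no time and is no camera call.
- workorder.close_job(): hands the job in; it is judged then, once.
The state is a dict: "clock": time; "joint_pos": joint angles; "dq": joint speeds; "tau": joint torques, N m; "position": TCP position; "orientation": TCP orientation; "contact_force": force on the tool from outside, world axes, zero at the start; "ft_torque": the same for the moment, N m; "grip_width": finger opening in mm; "finger_force": force on a finger pad.
Only numpy, scipy, OpenCV 4.12 (cv2) and the standard library are available. Lean on these libraries where they do the work, as an engineer would, in place of code of your own. Each camera call takes 0.05 s, during which the arm holds its last target. There are 200 camera calls.

## Working session

There is one attempt and no reset: what is moved stays moved. The work goes in short steps, Python scripts to look and compute and a shell command to move; the robot and the scene stay as the last step left them, time stands still between calls to the robot, and variables do not carry over. Pictures are saved under pics/ and viewed, at most 11 in all, crops included, and the job is handed in when it is done.

```bash
mkdir -p pics
cat > h.py <<'E'
import numpy as np, cv2
from bench import readout, cams, workorder, manip
def load(n): 
    d=np.load(f'{n}.npz'); return d['p'],d['d']
def shot(n,tag):
    p,d=cams.camera(n); np.savez(f'{tag}.npz',p=p,d=d); cv2.imwrite(f'pics/{tag}.png',p[:,:,::-1]); return p,d
def ray(n,u,v):
    c=cams.get_calibration(n);K=np.array(c['camera_matrix'],float)
    k=float(np.ravel(c['k1'])[0])
    x,y=cv2.undistortPoints(np.array([[[u,v]]],float),K,np.array([k,0,0,0,0]))[0,0]
    R=np.array(c['R']);t=np.array(c['t']).ravel()
    return -R.T@t, R.T@np.array([x,y,1.])
def plane(n,u,v,z):
    o,r=ray(n,u,v); return o+r*(z-o[2])/r[2]
def pt(n,u,v,d): # from depth
    o,r=ray(n,u,v); return o+r*d[int(v),int(u)]
def cloud(n,d):
    c=cams.get_calibration(n);K=np.array(c['camera_matrix'],float);k=float(np.ravel(c['k1'])[0])
    v,u=np.mgrid[:420,:560];q=np.stack([u,v],-1).reshape(-1,1,2).astype(float)
    q=cv2.undistortPoints(q,K,np.array([k,0,0,0,0])).reshape(420,560,2)
    X=np.dstack([q,np.ones((420,560))])*d[...,None]
    return (X-np.array(c['t']).ravel())@np.array(c['R'])
E
python3 - <<'E'
from h import *
for n in('top','scene'):
    p,d=shot(n,n+'0'); c=cams.get_calibration(n); print(n,c)
s=readout.get_state();print(s, manip.finger_overhang)
E
```

```text
top {'camera_matrix': array([[429.47903996,   0.        , 281.43658606],
       [  0.        , 429.47903996, 213.78401689],
       [  0.        ,   0.        ,   1.        ]]), 'k1': -0.08034543913195044, 'R': array([[ 0.02259599, -0.99962237,  0.01563764],
       [-0.99631361, -0.02381047, -0.08241517],
       [ 0.08275639, -0.01371774, -0.99647539]]), 't': array([ -14.89806335,  535.75045229, 1133.56791289])}
scene {'camera_matrix': array([[463.29624776,   0.        , 279.45256485],
       [  0.        , 463.29624776, 200.35448588],
       [  0.        ,   0.        ,   1.        ]]), 'k1': -0.1120338985134653, 'R': array([[ 0.51258234, -0.85861862, -0.00578011],
       [-0.53042905, -0.31135015, -0.78848342],
       [ 0.67520691,  0.40722862, -0.61502885]]), 't': array([-261.14751261,  353.93859741, 1048.60500918])}
{'clock': 0.1, 'joint_pos': array([ 9.10579593e-01,  3.13378709e-01,  1.49831918e+00,  2.91421654e-05,
        1.33097546e+00, -2.23399535e-01]), 'dq': array([ 0.00020464, -0.00234336, -0.00314821, -0.00107978,  0.000245  ,
        0.00099544]), 'tau': array([ 3.65156564e-03, -4.02816832e+01, -2.52647620e+01,  6.95822574e-02,
        3.42209078e-02, -9.12337691e-05]), 'position': array([221.99404562, 475.55253386, 252.24191554]), 'orientation': array([-6.80613576e-01, -3.06648062e+00,  1.51530848e-03]), 'contact_force': array([ 0.1312387 , -0.06497427, -0.37299314]), 'ft_torque': array([-0.00268159,  0.00884534,  0.03185356]), 'finger_force': 0.0, 'grip_width': 88.11701787627719} 14.0
```

View pics/top0.png

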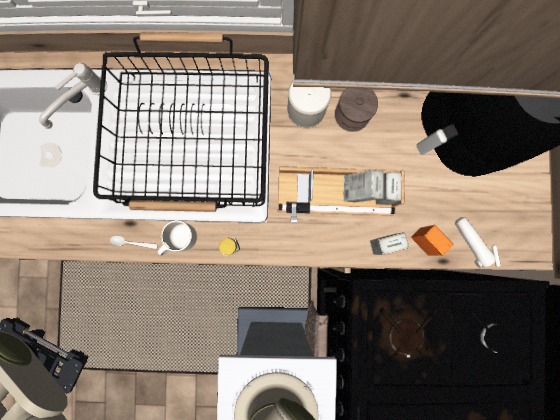

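View pics/scene0.png

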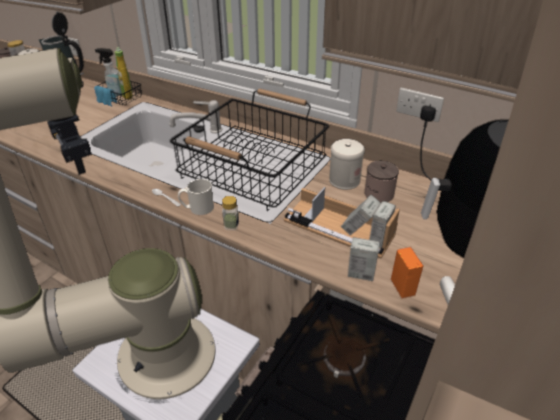

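Top view: pack c candidates are the grey pack at (389,243), the orange look-alike at (433,240), the packs in the rack at (360–395,187) and the white object at (475,242). By the description I choose the grey pack at (389,243). The jar is at (229,246), mug (178,237), spoon (133,241), stop plate (305,187), lever (294,212), and the end wall is at the right (403,187).

Run:
```python
from h import *
p,d=load('top0'); C=cloud('top',d)
def box(a,b,c,e,z0,z1):
    m=np.zeros((420,560),bool); m[b:e,a:c]=1
    return m&(C[...,2]>z0)&(C[...,2]<z1)
def rep(n,m):
    P=C[m]; r=cv2.minAreaRect(P[:,:2].astype(np.float32)); print(n,len(P),np.round(P.mean(0),1),'rect',np.round(r[0],1),np.round(r[1],1),round(r[2],1))
rep('packc top',box(360,225,412,258,98,120))
rep('orange top',box(410,222,456,262,80,125))
rep('jar',box(215,235,243,258,90,115))
rep('mug',box(155,215,200,260,75,100))
rep('board',box(276,160,345,210,8,16))
rep('stop top',box(296,165,318,205,85,110))
rep('wall top',box(395,165,410,210,98,118))
rep('fence',box(276,160,410,180,50,62))
rep('rail',box(276,203,400,216,15,25))
rep('lever',box(280,203,302,225,60,110))
rep('packs>70',box(335,160,400,208,70,140))
print('heights along rack row v=187'); 
for u in range(276,412,4): print(u,np.round(C[187,u]),end=';')
print()
for (u,v) in [(475,235),(438,138),(450,130),(308,100),(355,105),(400,85),(295,85),(420,60)]: print((u,v),np.round(C[v,u]))
crop=cv2.resize(p[150:265,270:470],None,fx=3.5,fy=3.5,interpolation=cv2.INTER_CUBIC); cv2.imwrite('pics/c1.png',crop[:,:,::-1])
```

```text
packc top 469 [ 462.  -280.8  110.4] rect [ 462.3 -281.7] [40.6 73.9] 15.7
orange top 570 [ 471.5 -394.5  106.9] rect [ 472.3 -397.2] [72.8 43.5] 43.8
jar 233 [446.2 132.3 101.9] rect [445.7 132.4] [39.9 40. ] 0.7
mug 226 [461.3 274.3  85.2] rect [460.8 266.3] [75.2 94.3] 77.9
board 1543 [607.4 -86.2  12.3] rect [604.5 -79. ] [102.  185.4] 2.4
stop top 69 [605.  -75.5  96.9] rect [607.7 -75. ] [76.6  4.8] 0.8
wall top 106 [ 603.9 -305.7  107.7] rect [ 604.9 -304.4] [21.3 80.1] 78.5
fence 388 [ 652.7 -125.1   56.4] rect [ 644.7 -151.2] [317.2  29.6] 89.4
rail 544 [ 554.8 -175.8   20. ] rect [ 556.6 -151.9] [ 29.7 313. ] 0.3
lever 65 [525.4 -34.   77.6] rect [528.2 -34. ] [15.4 30.4] 89.8
packs>70 1346 [ 604.8 -239.5  110.3] rect [ 605.  -246.1] [119.9  81.2] 89.6
heights along rack row v=187
276 [611.  14.   1.];280 [610.   3.  14.];284 [610.  -8.  15.];288 [611. -19.  11.];292 [611. -30.  11.];296 [612. -41.   7.];300 [610. -51.  19.];304 [611. -62.  14.];308 [611. -73.  20.];312 [600. -77.  98.];316 [613. -96.  10.];320 [ 613. -106.   12.];324 [ 613. -118.   10.];328 [ 613. -128.   16.];332 [ 613. -139.   14.];336 [ 615. -151.    8.];340 [ 614. -162.   11.];344 [ 611. -168.   38.];348 [ 609. -176.   54.];352 [ 607. -185.   67.];356 [ 606. -193.   76.];360 [ 603. -200.   96.];364 [ 602. -209.  103.];368 [ 600. -215.  119.];372 [ 599. -224.  125.];376 [ 601. -236.  119.];380 [ 601. -247.  116.];384 [ 602. -257.  114.];388 [ 601. -265.  122.];392 [ 601. -275.  122.];396 [ 602. -285.  123.];400 [ 602. -295.  123.];404 [ 605. -312.  103.];408 [ 621. -354.   -1.];
(475, 235) [ 489. -525.   43.]
(438, 138) [ 715. -373.  179.]
(450, 130) [ 734. -401.  184.]
(308, 100) [812. -61. 139.]
(355, 105) [ 816. -185.  103.]
(400, 85) [ 724. -194.  475.]
(295, 85) [721. -15. 466.]
(420, 60) [ 720. -193.  581.]
```

View pics/c1.png

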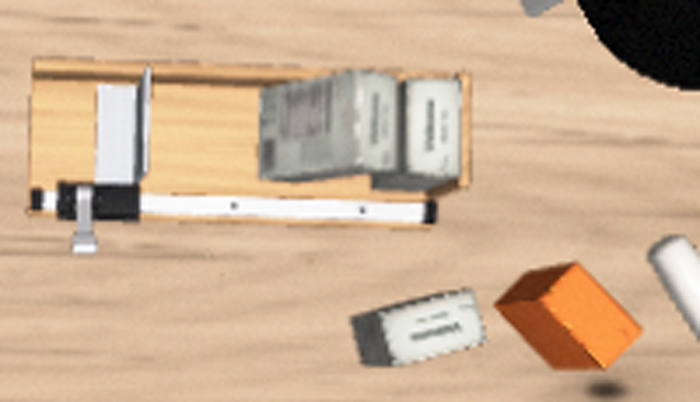

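Crop: grey printed pack c at crop (420,328), with the orange look-alike next to it at (570,315). The rack holds the stop at (140,120), its lever at (85,220), and packs b and a at (320,125) and (430,130). All sizes and heights match the description.

```bash
cat >> h.py <<'E'
from scipy.spatial.transform import Rotation as Ro
def pose():
    s=readout.get_state(); R=Ro.from_rotvec(s['orientation']).as_matrix()
    return s, np.degrees(np.arctan2(R[1,1],R[0,1]))
def plan(*wps):
    s,th=pose(); P=np.array(s['position']); print('now',s['clock'],P.round(1),round(th,1),'F',np.round(s['contact_force'],1),'w',round(s['grip_width'],1),'f',round(s['finger_force'],1))
    for x,y,z,a in wps:
        T=np.array([x,y,z]); c,n=np.cos(np.radians(th)),np.sin(np.radians(th))
        D=T-P; v=np.array([-n*D[0]+c*D[1], c*D[0]+n*D[1], -D[2]])/150
        print((x,y,z,a),'shift',v.round(3).tolist(),'turn',round((th-a)/180,4)); P=T;th=a
E
python3 -c "
from h import *
plan((290,370,250,20),(340,250,250,-30),(380,130,250,-74.3),(410,-10,250,-74.3),(440,-150,250,-74.3),(462.3,-281.5,200,-74.3),(462.3,-281.5,82,-74.3))"
```

```text
now 0.1 [222.  475.6 252.2] 65.0 F [ 0.1 -0.1 -0.4] w 88.1 f 0.0
(290, 370, 250, 20) shift [-0.709, -0.446, 0.015] turn 0.2498
(340, 250, 250, -30) shift [-0.866, 0.04, 0.0] turn 0.2778
(380, 130, 250, -74.3) shift [-0.559, 0.631, 0.0] turn 0.2461
(410, -10, 250, -74.3) shift [-0.06, 0.953, 0.0] turn 0.0
(440, -150, 250, -74.3) shift [-0.06, 0.953, 0.0] turn 0.0
(462.3, -281.5, 200, -74.3) shift [-0.094, 0.884, 0.333] turn 0.0
(462.3, -281.5, 82, -74.3) shift [0.0, 0.0, 0.787] turn 0.0
```

```bash
python3 -m handwheel '[[1,[-0.71,-0.446,0.015],0.25],[1,[-0.71,-0.446,0.015],0.25],[1,[-0.71,-0.446,0.015],0.25],[1,[-0.71,-0.446,0.015],0.25],[1,[-0.71,-0.446,0.015],0.25],[1,[-0.71,-0.446,0.015],0.25]]' 20
python3 -m handwheel '[[1,[-0.866,0.04,0],0.278],[1,[-0.866,0.04,0],0.278],[1,[-0.866,0.04,0],0.278],[1,[-0.866,0.04,0],0.278],[1,[-0.866,0.04,0],0.278],[1,[-0.866,0.04,0],0.278]]'
python3 -m handwheel '[[1,[-0.56,0.63,0],0.246],[1,[-0.56,0.63,0],0.246],[1,[-0.56,0.63,0],0.246],[1,[-0.56,0.63,0],0.246],[1,[-0.56,0.63,0],0.246],[1,[-0.56,0.63,0],0.246]]'
python3 -m handwheel '[[1,[-0.06,0.95,0],0],[1,[-0.06,0.95,0],0],[1,[-0.06,0.95,0],0],[1,[-0.06,0.95,0],0]]'
python3 -m handwheel '[[1,[-0.06,0.95,0],0],[1,[-0.06,0.95,0],0],[1,[-0.06,0.95,0],0],[1,[-0.06,0.95,0],0]]'
python3 -c "
from h import *
plan((462.3,-281.5,200,-74.3),(462.3,-281.5,82,-74.3))"
```

```text
clock: 0.7
position: [290.4, 369.7, 250.3]
orientation: [-1.809, -2.568, 0.001]
contact_force: [-0.7, 0.2, -0.0]
grip_width: 88.3
finger_force: 0.0
clock: 1.3
position: [340.3, 249.7, 250.3]
orientation: [-2.727, -1.56, 0.001]
contact_force: [-0.1, 0.4, 0.2]
grip_width: 88.2
finger_force: 0.0
clock: 1.9
position: [380.0, 129.8, 250.3]
orientation: [-3.113, -0.423, 0.001]
contact_force: [-0.0, 0.3, 0.3]
grip_width: 88.0
finger_force: 0.0
clock: 2.3
position: [410.4, -13.2, 250.2]
orientation: [3.112, 0.425, -0.0]
contact_force: [-0.1, 0.5, 0.0]
grip_width: 88.1
finger_force: 0.0
clock: 2.7
position: [440.1, -152.3, 249.9]
orientation: [3.112, 0.427, -0.001]
contact_force: [-0.2, 0.8, 0.6]
grip_width: 88.2
finger_force: 0.0
now 2.7 [ 440.1 -152.3  249.9] -74.4 F [-0.2  0.8  0.6] w 88.2 f 0.0
(462.3, -281.5, 200, -74.3) shift [-0.089, 0.87, 0.333] turn -0.0004
(462.3, -281.5, 82, -74.3) shift [0.0, 0.0, 0.787] turn 0.0
```

```bash
python3 -m handwheel '[[1,[-0.089,0.87,0.333],0],[1,[-0.089,0.87,0.333],0],[1,[-0.089,0.87,0.333],0],[1,[-0.089,0.87,0.333],0],[1,[-0.089,0.87,0.333],0]]'
python3 -m handwheel '[[1,[0,0,0.3],0],[1,[0,0,0.3],0],[1,[0,0,0.3],0]]'
python3 - <<'E'
from h import *
shot('scene','s1')
p,d=load('s1');C=cloud('scene',d)
plan((462.3,-281.5,82,-74.3))
m=np.zeros((420,560),bool);m[235:285,345:385]=1
P=C[m&(C[...,2]>103)&(C[...,2]<116)];r=cv2.minAreaRect(P[:,:2].astype(np.float32));print(len(P),P.mean(0),r)
cv2.imwrite('pics/c2.png',cv2.resize(p[150:310,300:460],None,fx=3.5,fy=3.5)[:,:,::-1])
E
```

```text
clock: 3.2
position: [462.1, -277.4, 200.1]
orientation: [-3.11, -0.431, 0.001]
contact_force: [0.4, 0.4, 1.1]
grip_width: 88.0
finger_force: 0.0
clock: 3.5
position: [462.3, -277.3, 156.7]
orientation: [-3.112, -0.431, 0.0]
contact_force: [0.5, -0.4, 0.5]
grip_width: 88.3
finger_force: 0.0
now 3.55 [ 462.6 -278.   157.5] -74.2 F [-0.7  0.2  0.5] w 88.3 f 0.0
(462.3, -281.5, 82, -74.3) shift [-0.009, 0.022, 0.503] turn 0.0003
325 [ 458.3926522  -284.45909132  108.18159121] ((460.67315673828125, -283.7928466796875), (45.02719497680664, 68.37338256835938), 15.74065113067627)
```

View pics/c2.png

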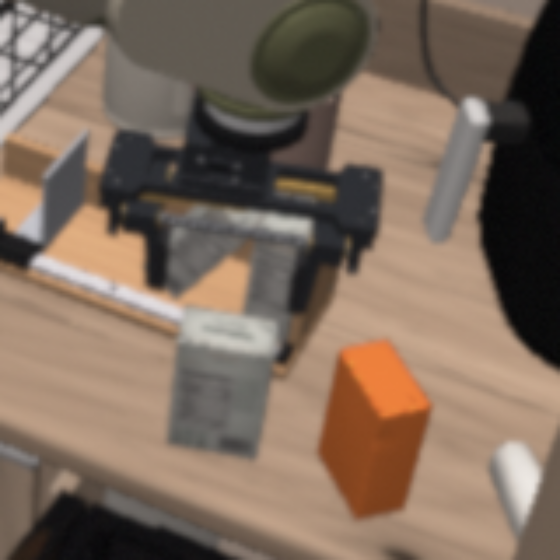

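The crop shows the open jaws straddling pack c (crop 228,340), fingertips at (155,280) and (300,300), with the orange box clear on the right at (375,430). The two views of pack c's top agree within 2 mm.

```bash
python3 -m handwheel '[[1,[-0.015,0.027,0.15],0],[1,[-0.015,0.027,0.3],0],[1,[-0.015,0.027,0.5],0],[1,[-0.015,0.027,0.5],0],[1,[-0.015,0.027,0.5],0]]'
python3 -m handwheel '[[-1,[0,0,0],0],[-1,[0,0,0],0],[-1,[0,0,0],0],[-1,[0,0,0],0],[-1,[0,0,0],0],[-1,[0,0,0],0],[-1,[0,0,0],0],[-1,[0,0,0],0]]' 20
python3 -m handwheel '[[-1,[0,0,-0.05],0],[-1,[0,0,-0.1],0],[-1,[0,0,-0.3],0],[-1,[0,0,-0.3],0],[-1,[0,0,-0.3],0]]'
python3 - <<'E'
from h import *
shot('scene','s2')
plan((460,-270,230,-74.3),(540,-180,230,-30),(606,-117,230,0),(606,-117,120,0),(606,-117,95,0))
p,d=load('s2')
cv2.imwrite('pics/c3.png',cv2.resize(p[150:310,300:460],None,fx=3.5,fy=3.5)[:,:,::-1])
E
```

```text
clock: 4.05
position: [461.6, -283.4, 82.4]
orientation: [3.111, 0.428, 0.002]
contact_force: [0.0, -1.0, 1.4]
grip_width: 88.3
finger_force: 0.0
clock: 4.85
position: [461.4, -283.6, 82.0]
orientation: [3.111, 0.427, 0.003]
contact_force: [-0.8, -0.4, 8.0]
grip_width: 71.7
finger_force: 20.0
clock: 5.35
position: [460.9, -283.1, 125.8]
orientation: [3.112, 0.428, 0.001]
contact_force: [0.5, 1.1, -0.9]
grip_width: 71.9
finger_force: 20.0
now 5.4 [ 460.6 -282.8  125. ] -74.3 F [-1.8  0.1 -0.9] w 71.9 f 20.0
(460, -270, 230, -74.3) shift [0.019, -0.083, -0.7] turn -0.0003
(540, -180, 230, -30) shift [0.676, -0.433, 0.0] turn -0.2461
(606, -117, 230, 0) shift [0.584, 0.171, 0.0] turn -0.1667
(606, -117, 120, 0) shift [0.0, 0.0, 0.733] turn 0.0
(606, -117, 95, 0) shift [0.0, 0.0, 0.167] turn 0.0
```

View pics/c3.png

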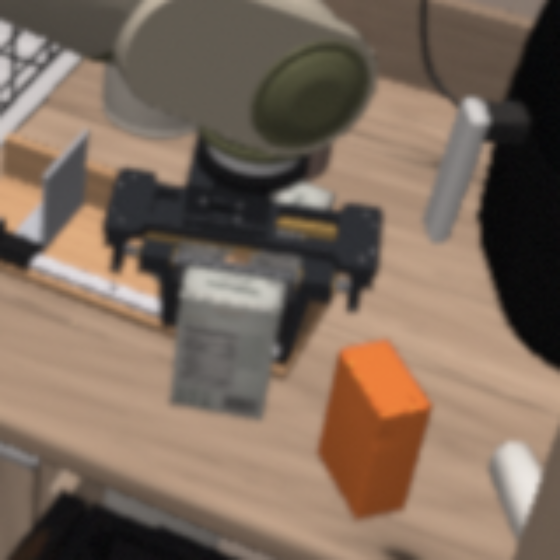

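The crop shows pack c held between the fingers at (230,340) and lifted clear, with the orange box untouched. The opening reads 71.9 mm.

```bash
python3 -m handwheel '[[-1,[0.019,-0.083,-0.2],0],[-1,[0.019,-0.083,-0.45],0],[-1,[0.019,-0.083,-0.7],0],[-1,[0.019,-0.083,-0.7],0]]'
python3 -m handwheel '[[-1,[0.12,-0.08,0],-0.045],[-1,[0.24,-0.16,0],-0.09],[-1,[0.36,-0.24,0],-0.135],[-1,[0.48,-0.32,0],-0.18],[-1,[0.6,-0.4,0],-0.22],[-1,[0.676,-0.433,0],-0.246],[-1,[0.676,-0.433,0],-0.246]]'
python3 -m handwheel '[[-1,[0.15,0.04,0],-0.04],[-1,[0.3,0.08,0],-0.08],[-1,[0.45,0.13,0],-0.13],[-1,[0.584,0.171,0],-0.167],[-1,[0.584,0.171,0],-0.167],[-1,[0.584,0.171,0],-0.167]]'
python3 - <<'E'
from h import *
shot('scene','s3');p,d=shot('top','t3')
plan((606,-117,125,0),(606,-117,95,0))
E
```

```text
clock: 5.8
position: [461.3, -271.2, 234.1]
orientation: [3.107, 0.427, 0.007]
contact_force: [-0.0, -0.6, -1.5]
grip_width: 71.7
finger_force: 20.0
clock: 6.5
position: [540.6, -179.3, 228.4]
orientation: [-2.717, -1.571, 0.002]
contact_force: [-0.2, -0.0, -1.0]
grip_width: 71.7
finger_force: 20.0
clock: 7.1
position: [605.8, -118.1, 229.4]
orientation: [-2.225, -2.216, 0.002]
contact_force: [0.2, 0.3, -0.0]
grip_width: 71.5
finger_force: 20.0
now 7.2 [ 605.7 -118.5  230.1] -0.2 F [-0.3 -0.4  0.1] w 71.7 f 20.0
(606, -117, 125, 0) shift [0.01, 0.002, 0.701] turn -0.0013
(606, -117, 95, 0) shift [0.0, 0.0, 0.2] turn 0.0
```

View pics/s3.png

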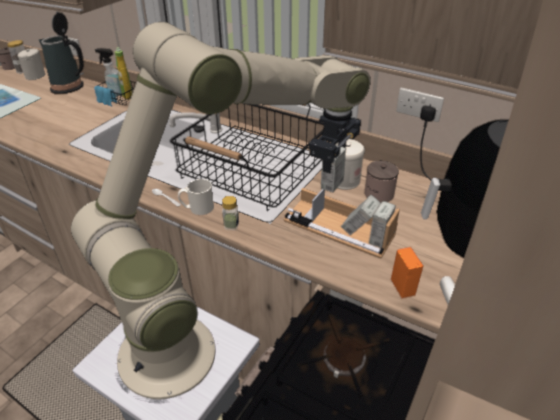

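The scene shows pack c hanging upright over the gap at (332,165), between the stop (317,203) and slumped pack b (358,215). I lower it and watch the force.

```bash
python3 -m handwheel '[[-1,[0.01,0.002,0.25],0],[-1,[0.01,0.002,0.5],0],[-1,[0.01,0.002,0.7],0],[-1,[0.01,0.002,0.7],0],[-1,[0.01,0.002,0.7],0]]'
python3 -m handwheel '[[-1,[0,0,0.06],0],[-1,[0,0,0.12],0],[-1,[0,0,0.17],0],[-1,[0,0,0.195],0],[-1,[0,0,0.195],0]]'
python3 -c "
from h import *
plan((606,-118,94.3,0))"
```

```text
clock: 7.7
position: [606.8, -116.7, 126.6]
orientation: [2.223, 2.219, 0.0]
contact_force: [0.2, -0.0, -0.2]
grip_width: 71.4
finger_force: 20.0
clock: 8.2
position: [606.5, -115.9, 95.7]
orientation: [-2.221, -2.221, 0.001]
contact_force: [-0.4, 0.1, -1.3]
grip_width: 71.5
finger_force: 20.0
now 8.2 [ 606.5 -115.9   95.7] -0.0 F [-0.4  0.1 -1.3] w 71.5 f 20.0
(606, -118, 94.3, 0) shift [-0.014, -0.004, 0.009] turn -0.0
```

```bash
python3 -m handwheel '[[-1,[0,0,0.006],0],[-1,[0,0,0.012],0],[-1,[0,0,0.012],0]]'
python3 -m handwheel '[[1,[0,0,0.012],0],[1,[0,0,0],0],[1,[0,0,0],0],[1,[0,0,0],0],[1,[0,0,0],0],[1,[0,0,0],0]]'
python3 -m handwheel '[[1,[0,0,-0.2],0],[1,[0,0,-0.5],0],[1,[0,0,-0.7],0],[1,[0,0,-0.9],0],[1,[0,0,-0.9],0]]'
python3 - <<'E'
from h import *
p,d=shot('scene','s4');C=cloud('scene',d)
plan((606,-40,210,0),(606,-40,92,0),(606,-60,92,0))
cv2.imwrite('pics/c4.png',cv2.resize(p[160:270,270:430],None,fx=4,fy=4)[:,:,::-1])
E
```

```text
clock: 8.5
position: [606.8, -116.0, 94.6]
orientation: [2.221, 2.221, 0.0]
contact_force: [-0.3, -1.4, -1.1]
grip_width: 71.6
finger_force: 20.0
clock: 9.1
position: [606.7, -116.0, 94.5]
orientation: [-2.222, -2.221, 0.0]
contact_force: [0.2, -0.4, -0.0]
grip_width: 88.1
finger_force: 0.0
clock: 9.6
position: [607.9, -116.4, 233.9]
orientation: [2.217, 2.216, 0.005]
contact_force: [-0.4, 0.1, -0.3]
grip_width: 88.1
finger_force: 0.0
now 9.65 [ 607.2 -116.2  231.1] -0.0 F [-0.6  0.2 -1.3] w 88.1 f 0.0
(606, -40, 210, 0) shift [0.508, -0.008, 0.141] turn -0.0
(606, -40, 92, 0) shift [0.0, 0.0, 0.787] turn 0.0
(606, -60, 92, 0) shift [-0.133, 0.0, 0.0] turn 0.0
```

View pics/c4.png

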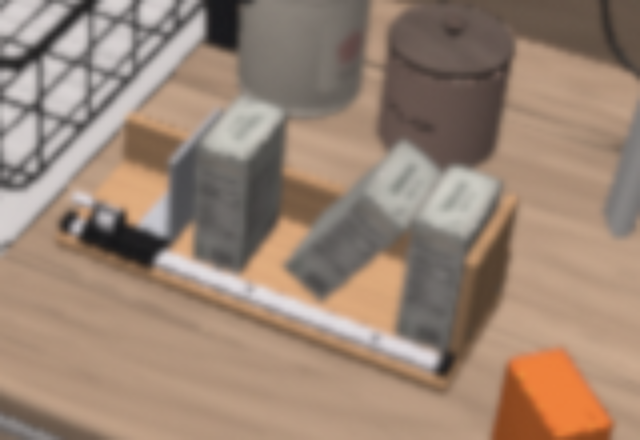

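Pack c stands upright at (240,185) between the stop (185,185) and pack b (365,220); the jaws are free. Next I close the fingers and go behind the stop plate.

```bash
python3 -m handwheel '[[-1,[0.25,-0.008,0.1],0],[-1,[0.428,-0.008,0.14],0],[-1,[0.428,-0.008,0.14],0],[-1,[0.428,-0.008,0.14],0],[-1,[0.428,-0.008,0.14],0],[-1,[0.428,-0.008,0.14],0],[-1,[0.428,-0.008,0.14],0]]' 10
python3 -m handwheel '[[-1,[0,0,0.3],0],[-1,[0,0,0.5],0],[-1,[0,0,0.7],0],[-1,[0,0,0.787],0],[-1,[0,0,0.787],0],[-1,[0,0,0.787],0]]'
python3 -m handwheel '[[-1,[-0.01,0,0],0],[-1,[-0.02,0,0],0],[-1,[-0.03,0,0],0],[-1,[-0.04,0,0],0],[-1,[-0.05,0,0],0]]'
python3 -m handwheel '[[-1,[-0.01,0,0],0],[-1,[-0.02,0,0],0],[-1,[-0.03,0,0],0],[-1,[-0.04,0,0],0],[-1,[-0.05,0,0],0]]'
```

```text
clock: 10.35
position: [605.6, -52.6, 208.5]
orientation: [2.223, 2.22, -0.0]
contact_force: [-0.1, -0.4, 0.6]
grip_width: 34.5
finger_force: 0.0
clock: 10.95
position: [606.2, -52.1, 91.8]
orientation: [2.221, 2.22, 0.001]
contact_force: [0.8, -0.3, 0.2]
grip_width: 0.5
finger_force: 0.0
clock: 11.45
position: [605.6, -59.5, 90.6]
orientation: [2.221, 2.221, 0.0]
contact_force: [-0.6, 0.2, 0.7]
grip_width: 0.1
finger_force: 0.0
clock: 11.95
position: [605.5, -66.2, 90.4]
orientation: [-2.221, -2.221, -0.001]
contact_force: [-0.2, 4.0, 0.6]
grip_width: 0.4
finger_force: 2.5
```

```bash
python3 -m handwheel '[[-1,[-0.025,0,0],0],[-1,[-0.05,0,0],0],[-1,[-0.075,0,0],0],[-1,[-0.1,0,0],0],[-1,[-0.125,0,0],0],[-1,[-0.15,0,0],0],[-1,[-0.175,0,0],0],[-1,[-0.2,0,0],0]]'
python3 -m handwheel '[[-1,[-0.015,0,0],0],[-1,[-0.03,0,0],0],[-1,[-0.045,0,0],0],[-1,[-0.06,0,0],0],[-1,[-0.075,0,0],0],[-1,[-0.09,0,0],0],[-1,[-0.105,0,0],0],[-1,[-0.12,0,0],0]]'
python3 -m handwheel '[[-1,[-0.015,0,0],0],[-1,[-0.03,0,0],0],[-1,[-0.045,0,0],0],[-1,[-0.06,0,0],0],[-1,[-0.075,0,0],0],[-1,[-0.09,0,0],0],[-1,[-0.105,0,0],0]]'
```

```text
clock: 12.75
position: [605.3, -96.1, 90.4]
orientation: [-2.22, -2.22, -0.001]
contact_force: [-1.6, 6.7, 2.1]
grip_width: 0.6
finger_force: 3.0
clock: 13.55
position: [605.1, -113.3, 90.4]
orientation: [-2.219, -2.219, -0.001]
contact_force: [-2.0, 9.4, 2.5]
grip_width: 0.6
finger_force: 4.5
clock: 14.25
position: [605.0, -129.4, 90.4]
orientation: [-2.219, -2.22, -0.0]
contact_force: [-3.0, 7.6, 3.2]
grip_width: 0.4
finger_force: 3.6
```

```bash
python3 -m handwheel '[[-1,[-0.012,0,0],0],[-1,[-0.024,0,0],0],[-1,[-0.036,0,0],0],[-1,[-0.048,0,0],0],[-1,[-0.06,0,0],0],[-1,[-0.072,0,0],0],[-1,[-0.084,0,0],0],[-1,[-0.096,0,0],0]]'
python3 -m handwheel '[[-1,[-0.009,0,0],0],[-1,[-0.018,0,0],0],[-1,[-0.027,0,0],0],[-1,[-0.036,0,0],0],[-1,[-0.045,0,0],0]]'
python3 - <<'E'
from h import *
p,d=shot('scene','s5');plan((606,-157,92,0))
cv2.imwrite('pics/c5.png',cv2.resize(p[160:270,270:430],None,fx=4,fy=4)[:,:,::-1])
E
```

```text
clock: 15.05
position: [604.9, -144.1, 90.4]
orientation: [-2.219, -2.22, 0.0]
contact_force: [-2.8, 5.3, 5.1]
grip_width: 0.2
finger_force: 3.1
clock: 15.55
position: [604.9, -150.6, 90.3]
orientation: [-2.219, -2.219, 0.0]
contact_force: [-3.6, 7.6, 3.3]
grip_width: 0.3
finger_force: 3.6
now 15.6 [ 604.9 -150.8   90.3] -0.0 F [-4.   6.6  3.6] w 0.4 f 3.3
(606, -157, 92, 0) shift [-0.041, 0.007, -0.011] turn -0.0
```

View pics/c5.png

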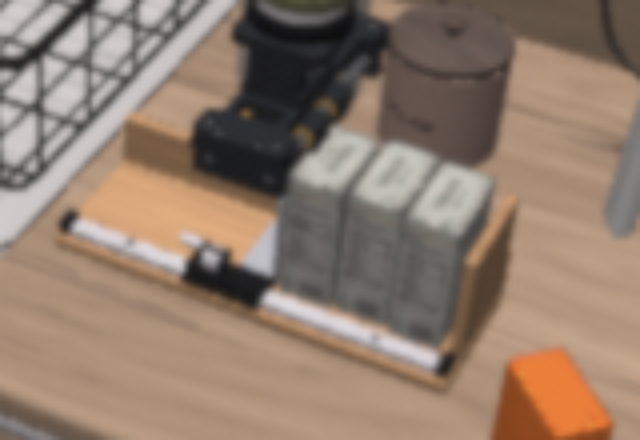

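The three packs at (325,220), (385,230) and (440,250) are nearly upright, with small gaps left. I continue in millimetre steps and watch the force.

```bash
python3 -m handwheel '[[-1,[-0.005,0,0],0],[-1,[-0.01,0,0],0],[-1,[-0.015,0,0],0],[-1,[-0.02,0,0],0]]' | grep -E "pos|contact"
python3 -m handwheel '[[-1,[-0.004,0,0],0],[-1,[-0.008,0,0],0],[-1,[-0.012,0,0],0]]' | grep -E "pos|contact"
```

```text
position: [604.8, -153.5, 90.3]
contact_force: [-3.7, 6.6, 4.0]
position: [604.8, -155.3, 90.3]
contact_force: [-4.2, 6.8, 3.8]
```

```bash
python3 -m handwheel '[[-1,[-0.004,0,0],0],[-1,[-0.008,0,0],0]]' | grep -E "pos|contact"
python3 -m handwheel '[[-1,[-0.003,0,0],0],[-1,[-0.006,0,0],0]]' | grep -E "pos|contact"
```

```text
position: [604.8, -156.5, 90.3]
contact_force: [-4.6, 7.3, 3.7]
position: [604.8, -156.7, 90.3]
contact_force: [-3.9, 10.7, 4.3]
```

```bash
python3 -m handwheel '[[-1,[-0.003,0,0],0],[-1,[-0.005,0,0],0]]' | grep -E "pos|contact"
```

```text
position: [604.8, -156.8, 90.3]
contact_force: [-3.0, 15.5, 6.6]
```

```bash
python3 -m handwheel '[[-1,[-0.003,0,0],0],[-1,[-0.005,0,0],0],[-1,[-0.005,0,0],0],[-1,[-0.005,0,0],0]]' | grep -E "pos|contact"
python3 - <<'E'
from h import *
p,d=shot('scene','s6');plan((605,-120,90,0),(605,-120,200,0))
cv2.imwrite('pics/c6.png',cv2.resize(p[180:265,320:420],None,fx=6,fy=6,interpolation=cv2.INTER_CUBIC)[:,:,::-1])
E
```

```text
position: [604.8, -156.8, 90.3]
contact_force: [-3.5, 16.8, 7.1]
now 17.35 [ 604.8 -156.8   90.3] 0.0 F [-3.6 16.9  6.9] w 0.3 f 8.7
(605, -120, 90, 0) shift [0.245, 0.001, 0.002] turn 0.0002
(605, -120, 200, 0) shift [0.0, 0.0, -0.733] turn 0.0
```

View pics/c6.png

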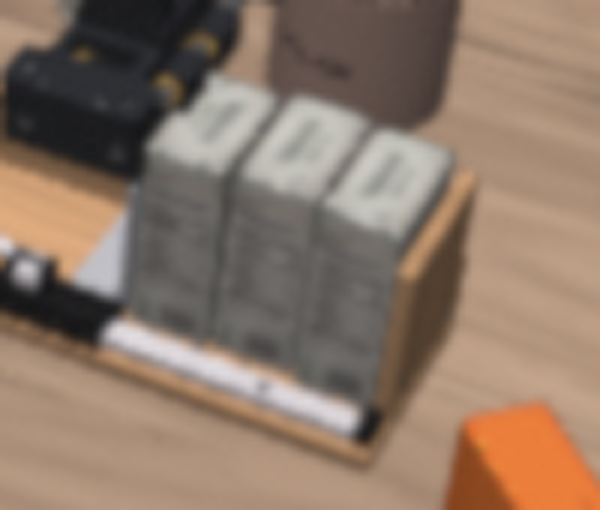

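The crop shows the three packs upright and side by side at (180,230), (270,240) and (360,270), against the end wall, with no visible gap. The force rose to 17 N without movement, so they are snug. I back off and go around to the lever.

```bash
python3 -m handwheel '[[-1,[0.03,0,0],0],[-1,[0.1,0,0],0],[-1,[0.2,0,0],0],[-1,[0.2,0,0],0]]' | grep -E "pos|contact"
python3 -m handwheel '[[-1,[0,0,-0.2],0],[-1,[0,0,-0.5],0],[-1,[0,0,-0.8],0],[-1,[0,0,-0.8],0],[-1,[0,0,-0.8],0]]'| grep -E "pos|contact"
python3 -m handwheel '[[-1,[0,-0.3,0],0.045],[-1,[0,-0.6,0],0.09],[-1,[0,-0.9,0],0.135],[-1,[0,-1,0],0.18],[-1,[0,-1,0],0.225],[-1,[0,-1,0],0.27],[-1,[0,-1,0],0.315]]'| grep -E "pos|contact"
python3 -m handwheel '[[-1,[0,0,0],0.045],[-1,[0,0,0],0.09],[-1,[0,0,0],0.135],[-1,[0,0,0],0.18],[-1,[0,0,0],0.18]]'| grep -E "pos|contact"
python3 - <<'E'
from h import *
p,d=shot('top','t7');C=cloud('top',d)
p,ds=shot('scene','s7');S=cloud('scene',ds)
def rep(n,C,m):
    P=C[m]
    if len(P)<5: print(n,len(P));return
    r=cv2.minAreaRect(P[:,:2].astype(np.float32)); print(n,len(P),P.mean(0).round(1),P.min(0).round(1),P.max(0).round(1),np.round(r[0],1),np.round(r[1],1))
def w(C,a,b,c,e,z0,z1): return (C[...,0]>a)&(C[...,0]<b)&(C[...,1]>c)&(C[...,1]<e)&(C[...,2]>z0)&(C[...,2]<z1)
for n,c in(('top',C),('scene',S)):
    rep(n+' stop',c,w(c,560,650,-178,-155,85,101)); rep(n+' packs',c,w(c,560,650,-310,-155,113,130)); rep(n+' lever',c,w(c,500,545,-160,-100,55,100))
plan((525,-125.5,110,-90))
E
```

```text
position: [605.5, -128.1, 90.4]
contact_force: [-0.3, -0.4, 0.7]
position: [605.7, -130.2, 210.9]
contact_force: [-0.2, 0.5, -0.8]
position: [454.8, -129.8, 209.0]
contact_force: [-0.1, -0.3, 0.3]
position: [455.0, -129.8, 209.0]
contact_force: [0.6, 1.0, -1.4]
top stop 92 [ 607.6 -169.6   95.8] [ 569.  -174.2   85.5] [ 646.1 -166.6  100.8] [ 607.5 -170.4] [ 7.3 77.1]
top packs 1373 [ 605.7 -234.8  122.1] [ 570.1 -299.8  113. ] [ 643.5 -172.7  129.3] [ 606.9 -236.2] [ 73.3 127.2]
top lever 6 [ 541.1 -124.9   61.9] [ 537.5 -128.7   59.1] [ 543.2 -123.    64.4] [ 541.6 -124.5] [3.7 8.1]
scene stop 16 [ 571.  -172.1   92.3] [ 566.6 -176.5   85.6] [ 577.6 -168.3   99.7] [ 571.8 -172.7] [ 7.8 10.5]
scene packs 785 [ 601.7 -239.8  120. ] [ 565.1 -301.   113. ] [ 646.7 -173.7  125.4] [ 606.7 -237.6] [127.   79.8]
scene lever 25 [ 518.5 -130.    77.6] [ 505.8 -136.6   57.7] [ 541.3 -119.    90.2] [ 523.4 -127.6] [35.5 17.4]
now 19.55 [ 455.2 -129.9  209.5] -88.9 F [-0.1  0.8 -0.2] w 0.7 f 0.0
(525, -125.5, 110, -90) shift [0.466, -0.02, 0.663] turn 0.0062
```

Both views agree: pack tops flat at z ≈ 121–122 over a 127 mm row, stop face at about y = -172, lever pad at about y = -127. I press along the lever's arc.

```bash
python3 -m handwheel '[[-1,[0.2,-0.019,0.2],0.006],[-1,[0.4,-0.019,0.4],0.006],[-1,[0.473,-0.019,0.6],0.006],[-1,[0.473,-0.019,0.61],0.006],[-1,[0.473,-0.019,0.61],0.006]]' | grep -E "pos|contact"
python3 -c "
from h import *
plan((525,-127,106,-90),(515,-127,93,-90),(505,-127,80,-90),(499,-127,61,-90),(498,-127,58.5,-90))"
```

```text
position: [526.0, -126.0, 118.9]
contact_force: [1.0, -0.0, 0.3]
now 20.05 [ 526.  -126.   118.9] -90.1 F [ 1.  -0.   0.3] w 0.2 f 0.0
(525, -127, 106, -90) shift [-0.006, 0.007, 0.086] turn -0.0004
(515, -127, 93, -90) shift [-0.067, -0.0, 0.087] turn 0.0
(505, -127, 80, -90) shift [-0.067, -0.0, 0.087] turn 0.0
(499, -127, 61, -90) shift [-0.04, -0.0, 0.127] turn 0.0
(498, -127, 58.5, -90) shift [-0.007, -0.0, 0.017] turn 0.0
```

```bash
python3 -m handwheel '[[-1,[-0.006,0.007,0.04],0],[-1,[-0.006,0.007,0.086],0],[-1,[-0.028,0.007,0.115],0],[-1,[-0.05,0.007,0.144],0],[-1,[-0.073,0.007,0.173],0],[-1,[-0.073,0.007,0.173],0]]' | grep -E "pos|contact"
python3 -m handwheel '[[-1,[-0.025,0,0.029],0],[-1,[-0.047,0,0.058],0],[-1,[-0.067,0,0.087],0],[-1,[-0.067,0,0.087],0]]' | grep -E "pos|contact"
python3 -m handwheel '[[-1,[-0.015,0,0.03],0],[-1,[-0.025,0,0.06],0],[-1,[-0.033,0,0.09],0],[-1,[-0.04,0,0.127],0],[-1,[-0.04,0,0.127],0]]' | grep -E "pos|contact"
```

```text
position: [514.9, -127.0, 92.5]
contact_force: [0.4, 0.0, 0.4]
position: [504.7, -126.9, 79.2]
contact_force: [0.2, 0.0, 0.3]
position: [499.5, -127.1, 60.8]
contact_force: [-0.5, 0.8, 3.7]
```

```bash
python3 -m handwheel '[[-1,[-0.005,0,0.01],0],[-1,[-0.007,0,0.02],0],[-1,[-0.007,0,0.02],0]]' | grep -E "pos|contact"
python3 -m handwheel '[[-1,[0,0,0.005],0],[-1,[0,0,0.01],0],[-1,[0,0,0.01],0]]' | grep -E "pos|contact"
python3 - <<'E'
from h import *
p,d=shot('scene','s8')
cv2.imwrite('pics/c8.png',cv2.resize(p[170:270,280:400],None,fx=5,fy=5,interpolation=cv2.INTER_CUBIC)[:,:,::-1])
E
```

```text
position: [499.3, -127.3, 59.8]
contact_force: [-4.0, 3.6, 23.0]
position: [499.3, -127.3, 59.3]
contact_force: [-9.5, 7.1, 33.7]
```

View pics/c8.png

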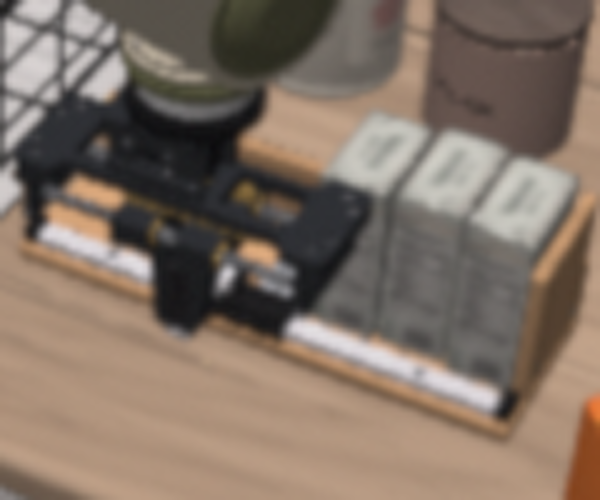

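The crop shows the closed fingertips on the thumb pad at (180,325), the lever level, and the packs undisturbed at (370–530,240). I lift off and check.

```bash
python3 -m handwheel '[[-1,[0,0,-0.02],0],[-1,[0,0,-0.1],0],[-1,[0,0,-0.4],0],[-1,[0,0,-0.8],0],[-1,[0,0,-0.9],0],[-1,[0,0,-0.9],0]]' | grep -E "pos|contact"
python3 -m handwheel '[[-1,[-0.4,0,0],0],[-1,[-0.8,0,0],0],[-1,[-0.8,0,0],0],[-1,[-0.8,0,0],0]]' | grep -E "pos|contact"
python3 - <<'E'
from h import *
p,d=shot('top','t9');C=cloud('top',d)
p,ds=shot('scene','s9');S=cloud('scene',ds)
def rep(n,C,m):
    P=C[m]
    if len(P)<5: print(n,len(P));return
    r=cv2.minAreaRect(P[:,:2].astype(np.float32)); print(n,len(P),P.mean(0).round(1),P.min(0).round(1),P.max(0).round(1),np.round(r[0],1),np.round(r[1],1))
def w(C,a,b,c,e,z0,z1): return (C[...,0]>a)&(C[...,0]<b)&(C[...,1]>c)&(C[...,1]<e)&(C[...,2]>z0)&(C[...,2]<z1)
for n,c in(('top',C),('scene',S)):
    rep(n+' stop',c,w(c,560,650,-178,-155,85,101)); rep(n+' packs',c,w(c,560,650,-310,-155,113,130)); rep(n+' lever',c,w(c,480,545,-160,-100,35,100))
    rep(n+' jar',c,w(c,420,475,105,160,90,115))
cv2.imwrite('pics/c9.png',cv2.resize(p[170:270,280:400],None,fx=5,fy=5,interpolation=cv2.INTER_CUBIC)[:,:,::-1])
plan()
E
```

```text
position: [499.5, -127.6, 194.9]
contact_force: [0.5, 0.1, -1.2]
position: [376.4, -126.2, 190.6]
contact_force: [1.1, 0.0, -0.4]
top stop 97 [ 609.1 -169.4   96.2] [ 568.8 -174.2   86.4] [ 646.2 -166.5  101. ] [ 607.5 -170.2] [ 7.3 77.4]
top packs 1372 [ 605.7 -235.   122.1] [ 569.6 -299.4  113.1] [ 643.4 -172.7  128.7] [ 606.8 -236.2] [ 73.6 127. ]
top lever 101 [ 515.1 -126.5   45.9] [ 491.3 -133.7   38.4] [ 544.7 -118.    50.8] [ 518.1 -126.8] [15.5 53.7]
top jar 234 [446.2 132.3 101.9] [425.6 112.3  92.4] [465.7 152.5 107. ] [445.7 132.5] [39.9 40.2]
scene stop 17 [ 572.3 -172.    92.6] [ 567.1 -177.5   86.5] [ 582.3 -167.3   99.8] [ 575.  -170.5] [15.6  9.3]
scene packs 780 [ 601.9 -240.   120.1] [ 565.4 -301.4  113.1] [ 643.2 -172.3  125.2] [ 604.5 -237. ] [128.7  76.9]
scene lever 70 [ 512.4 -128.8   43.8] [ 489.4 -136.5   37.5] [ 544.2 -120.2   48.4] [ 516.7 -127.2] [54.2 16.2]
scene jar 141 [441.5 129.   98.7] [422.  109.8  90. ] [468.1 151.4 103.9] [443.8 130.6] [40. 42.]
now 23.3 [ 378.7 -126.8  191. ] -90.2 F [-0.1  0.8  0.2] w 0.3 f 0.0
```

View pics/c9.png

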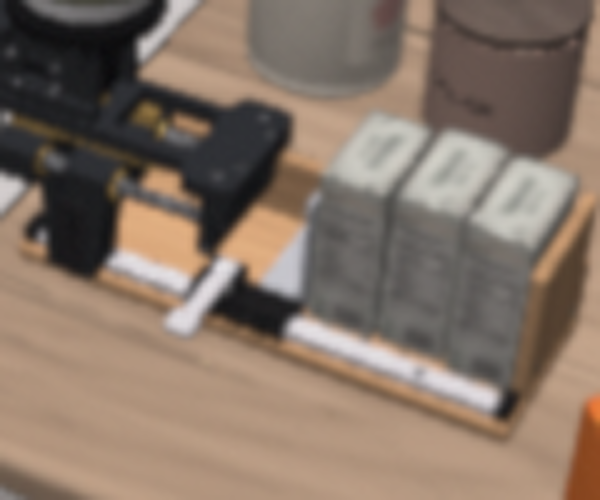

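The lever lies level at (205,295), the packs are snug and upright at (350–520,230), and the arm is clear. I hand in.

```bash
python3 -c "
from h import *
print(workorder.close_job())"
```

```text
the job is handed in; nothing more can be done
None
```

Job handed in, no verdict shown: in the last pictures all three packs stand upright and snug, the lever lies level, the arm is clear and the jar has not moved; the mug and spoon were not re-measured, but the arm never went near them.

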